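# Ready the balances for their morning check

### The job

Set up the three balances for their morning check. Take the green-capped sample jar off the blue balance and stand it in the middle of the empty end of the orange tray, beside the white-capped jars, and put each polished steel check weight upright in the middle of the pan of its own balance: the largest on the black one, the middle-sized on the blue one, the smallest on the white one. Set them all down without dropping them, and leave the brass weights where they stand.

Things in the scene. Friction and masses are not known exactly. Their poses are not given: they have to be found in the camera images.
- balance_black: compact balance, charcoal-black housing, square steel pan 130 x 130 mm; pan top 58 mm above the table. Origin at table level under the middle of the pan, z up. Housing 165 mm wide (y), up to 46 mm high, from 75 mm behind the origin (+x) to 140 mm in front (-x, display side). Fixed; the pan does not move.
- balance_blue: compact balance, bright blue housing with a cream keypad, round steel pan 120 mm across; pan top 58 mm above the table. Origin at table level under the middle of the pan, z up. Housing 165 mm wide (y), up to 46 mm high, from 75 mm behind the origin (+x) to 140 mm in front (-x, display side). Fixed; the pan does not move. The green-capped jar starts on it.
- balance_white: compact balance, white housing, round steel pan 100 mm across; pan top 58 mm above the table. Origin at table level under the middle of the pan, z up. Housing 165 mm wide (y), up to 46 mm high, from 75 mm behind the origin (+x) to 140 mm in front (-x, display side). Fixed; the pan does not move.
- weight_large: largest polished steel knobbed weight standing upright: solid cylinder 38 mm in diameter and 46 mm high with a narrow neck and a knob 24 mm across on top, 66 mm high in all, about 500 g. Origin at the centre of its underside, z up along its axis. Belongs on the black balance.
- weight_medium: middle-sized polished steel knobbed weight standing upright: solid cylinder 28 mm in diameter and 33 mm high with a narrow neck and a knob 17 mm across on top, 48 mm high in all, about 200 g. Origin at the centre of its underside, z up along its axis. Belongs on the blue balance.
- weight_small: smallest polished steel knobbed weight standing upright: solid cylinder 18 mm in diameter and 21 mm high with a narrow neck and a knob 11 mm across on top, 31 mm high in all, about 50 g. Origin at the centre of its underside, z up along its axis. Belongs on the white balance.
- jar: closed clear glass sample jar with a green screw cap, 52 mm in diameter and 95 mm high (straight glass wall up to 66 mm, shoulder, cap 47 mm across from 78 to 95 mm), about 140 to 280 g. Origin at the centre of its underside, z up. Starts on the pan of the blue balance.
- jar_tray: orange plastic tray, fixed, 180 x 110 mm (x, y), rim 18 mm high, walls and floor 4 mm thick. Origin at table level under the middle of its empty end, where the jar goes; the tray reaches 45 mm from it to -x, 135 mm to +x. Two white-capped jars (52 mm across, 95 mm high) stand fixed at the other end, x = +98, y = +-27 mm. Left or right of the balances; not the grey tray of tins.
- brass_large: brass-coloured knobbed weight standing upright: solid cylinder 40 mm in diameter and 47 mm high with a narrow neck and a knob 25 mm across on top, 68 mm high in all, about 500 g. Origin at the centre of its underside, z up along its axis. Not wanted: stays where it is.
- brass_medium: brass-coloured knobbed weight standing upright: solid cylinder 29 mm in diameter and 34 mm high with a narrow neck and a knob 18 mm across on top, 50 mm high in all, about 200 g. Origin at the centre of its underside, z up along its axis. Not wanted: stays where it is.
There are look-alikes about, which are no part of the job. What is shaped like the weight_large but red is not meant.

How it is judged:
By the outcome, as a careful person would: the job done as asked, in the order asked, and still so for the second after the job is handed in, with the robot touching nothing.
It also fails if it takes over 128 s, if anything falls off the work surface, if the arm or the gripper's body presses on something with over 40 N, if the wrist force passes 120 N, or if a joint passes its speed limit or range.

### The arm

A 7-joint arm with a two-finger parallel gripper is mounted at the origin on the work surface. World frame = base frame: x ahead of the robot, y to its left, z up, the work surface at z = 0. Lengths are in m, angles in rad, forces in N, time in s.
With the tool pointing down it reaches from about 0.35 to 0.9 m from the base axis. Payload 8.1 kg.
Tool frame: the origin (TCP) lies at the very end of the fingers, on their centre line; the grasp point (between the pads) lies arm.grip_point_offset behind it (arm.grip_point_offset is the distance from the TCP to the grasp point, in m); z points along the fingers, y is the line along which they close (so a half turn about z gives the same grasp; the last joint's range is limited). The gripper opens to 92 mm and grips with 3 to 60 N. Pads are 19 mm wide; open, the fingers measure 130 mm over their backs; the gripper's body (75 mm by 190 mm) begins 47 mm behind the grasp point.
Start: joints at [-1.38, 0.434, 0.025, 1.573, -0.012, 1.134, -0.075], TCP at [0.181, 0.598, 0.227] pointing down, gripper open.
Joint ranges: [-2.62, 2.62], [-0.44, 2.09], [-1.27, 1.32], [0.08, 2.57], [-1.32, 4.46], [0.12, 2], [-2.74, 2.74]. Speed limits (rad/s): [2.22, 2.22, 3.01, 3.01, 3.14, 3.14, 3.14].

### API

Orientations are given as a rotation vector (axis times angle).
In Python, from cell import arm gives the robot as it stands. The module is installed in compiled form; this text tells all that it offers.
- The arm moves only by the shell command python3 -m creep 'ROWS' [OPENING] [FORCE]. ROWS is JSON, a list of rows, each a list of 6 numbers: the shift along the tool's x, y, z scaled (see below), then the turn, a rotation vector about the tool's x, y, z scaled (see below). A call has 1 to 20 rows; each row shifts and turns the commanded pose from where the row before left it, along the tool's axes as they then stand; what a row does not reach is not made up. The controller multiplies each number of a shift by 0.4 m and each number of a turn by 120 degrees. A row lasts 1/12 s, in which the tool goes at most 41.7 mm and 7.16 degrees, less where a joint would pass 70% of its speed; a pose out of reach is approached as far as the arm can. A call with a number of a shift or a turn outside -1 to 1 is refused whole. A call with a gripper value outside its range is refused whole. OPENING is the closure, from -1 (fully open) to 1 (shut), set as the call begins (- or left out, the last holds). The fingers move at their own pace and stop on an object; FORCE is the grip in N (left out, the last holds). Time passes only in rows, so rows that do not move let the fingers close. It gives the time, the measured TCP pose, the force, the opening and the grip force at its end, in the units of the state.
- arm.observe(): the state, without advancing time (a new reading comes with each control period).
- arm.get_image(name): name is "scene" or "top"; returns a dict with "frame" (480x640x3 uint8, red, green, blue), "intrinsics" (3x3 intrinsics, pixels), "distortion" ([k1, k2, p1, p2, k3] as OpenCV has them; the pictures are not rectified), "rvec" (rotation vector, rad) and "tvec" (3), from world to camera coordinates, as OpenCV has them. Camera axes: x right, y down, z forward; pixel columns grow to the right and rows downward; lengths in m; the calibration is good to about 2 mm. A picture is of the moment at which its call begins. There is no depth.
- arm.sign_off(): hands the job in; it is judged then, once.
The state is a dict: "clock": time; "joints": joint angles; "dq": joint speeds; "joint_efforts": joint torques, N m; "position": TCP position; "ee_rot": TCP orientation; "force": force on the tool from outside, world axes, zero at the start; "ft_torque": the same for the moment, N m; "width": opening from 0.0 (shut) to 1.0 (fully open); "gripper_force": force on a finger pad.
Only numpy, scipy, OpenCV 4.12 (cv2) and the standard library are available. Lean on these libraries where they do the work, as an engineer would, in place of code of your own. Each camera call takes 0.05 s, during which the arm holds its last target. There are 200 camera calls.

## Working session

There is one attempt and no reset: what is moved stays moved. The work goes in short steps, Python scripts to look and compute and a shell command to move; the robot and the scene stay as the last step left them, time stands still between calls to the robot, and variables do not carry over. Pictures are saved under pics/ and viewed, at most 14 in all, crops included, and the job is handed in when it is done.

```bash
mkdir -p pics; python3 - <<'E'
from cell import arm
import cv2, pickle
print(arm.observe(), arm.grip_point_offset)
for n in("scene","top"):
    d=arm.get_image(n); cv2.imwrite(f"pics/{n}0.png",d["frame"][:,:,::-1]); pickle.dump(d,open(f"{n}0.pkl","wb"))
    print(n,d["intrinsics"],d["distortion"],d["rvec"],d["tvec"])
E
```

```text
{'clock': 0.0, 'joints': array([-1.37960608,  0.43519448,  0.0249968 ,  1.57412142, -0.01159769,
        1.13399952, -0.07509562]), 'dq': array([ 0.00202055, -0.00118511, -0.00031142,  0.00053056,  0.00063045,
       -0.00010631, -0.00111735]), 'joint_efforts': array([ 3.44634364e-04, -6.67845011e+01,  9.85089093e-01, -3.14455390e+01,
       -6.06856006e-02,  4.27905063e-02,  1.50621149e-04]), 'position': array([0.18090703, 0.59769741, 0.22595356]), 'ee_rot': array([-4.59949494e-01, -3.10766175e+00,  2.47526274e-03]), 'force': array([0.74477513, 0.36492004, 0.05826445]), 'ft_torque': array([-0.02017658,  0.0504109 ,  0.0214117 ]), 'gripper_force': 0.0, 'width': 0.9994851028696227} 0.0188
scene [[474.1036122    0.         320.27196517]
 [  0.         474.1036122  235.89622844]
 [  0.           0.           1.        ]] [-0.01065458  0.          0.          0.          0.        ] [ 2.12115794  1.45756099 -0.48501644] [-0.18180616 -0.32016549  1.26396193]
top [[535.09743777   0.         320.17690278]
 [  0.         535.09743777 238.01273363]
 [  0.           0.           1.        ]] [-0.09600158  0.          0.          0.          0.        ] [ 2.13315228 -2.19185549  0.14516532] [-0.00636445  0.5028318   1.08394047]
```

View pics/scene0.png

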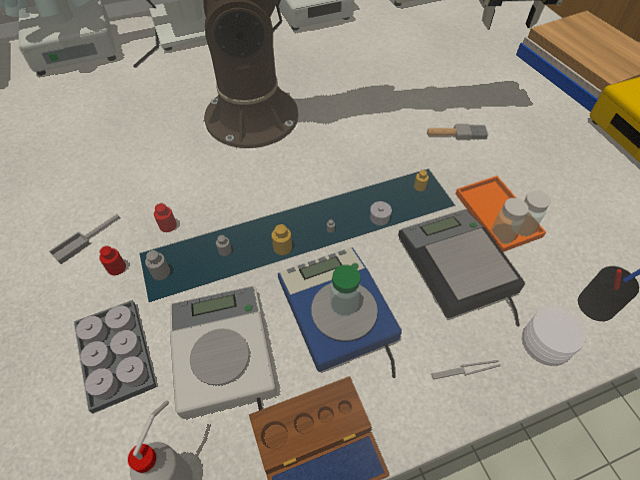

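View pics/top0.png

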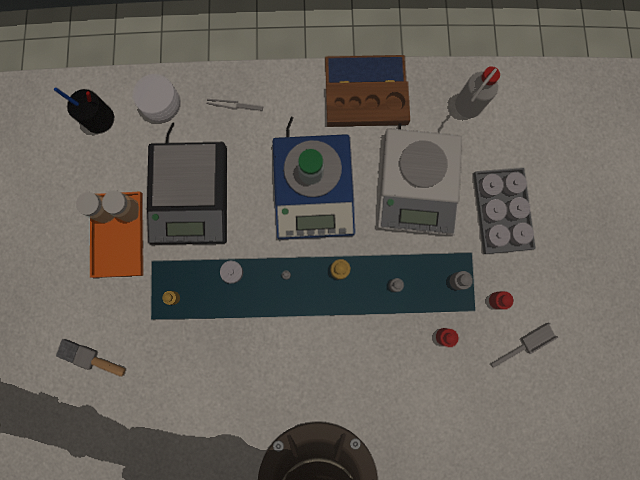

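The views show, in top-view pixels: the steel weights at (461,281), (397,285) and (286,275), the brass ones at (340,269) and (170,298), and a tin at (231,272). The balances' pans are at (187,175) black, (313,167) blue and (423,164) white. The jar is at (311,161) and the tray's empty end is near (116,250).

```bash
cat > h.py <<'E'
import cv2, numpy as np, pickle
def load(n): return pickle.load(open(n,"rb"))
def ray(d,uv):
    p=cv2.undistortPoints(np.array(uv,float).reshape(-1,1,2),d["intrinsics"],d["distortion"]).reshape(-1,2)
    R=cv2.Rodrigues(np.array(d["rvec"],float))[0]; t=np.array(d["tvec"],float).ravel()
    return -R.T@t, np.c_[p,np.ones(len(p))]@R
def onz(d,uv,z):
    c,r=ray(d,uv); return c+r*((z-c[2])/r[:,2])[:,None]
def proj(d,X): return cv2.projectPoints(np.array(X,float).reshape(-1,1,3),np.array(d["rvec"]),np.array(d["tvec"]),d["intrinsics"],np.array(d["distortion"]))[0].reshape(-1,2)
def tri(d1,u1,d2,u2):
    c1,r1=ray(d1,u1);c2,r2=ray(d2,u2);A=np.zeros((3,3));b=np.zeros(3)
    for c,r in((c1,r1[0]),(c2,r2[0])):
        r=r/np.linalg.norm(r);P=np.eye(3)-np.outer(r,r);A+=P;b+=P@c
    return np.linalg.solve(A,b)
def grab(tag):
    from cell import arm
    for n in("scene","top"):
        d=arm.get_image(n); pickle.dump(d,open(f"{n}{tag}.pkl","wb"))
    return load(f"scene{tag}.pkl"),load(f"top{tag}.pkl")
def crop(d,u,v,s=30,k=4):
    u,v=int(u),int(v); return cv2.resize(d["frame"][v-s:v+s,u-s:u+s,::-1],None,fx=k,fy=k,interpolation=cv2.INTER_CUBIC)
E
python3 - <<'E'
from h import *
t,s=load("top0.pkl"),load("scene0.pkl"); np.set_printoptions(precision=4,suppress=True)
print("cams",ray(t,[[0,0]])[0],ray(s,[[0,0]])[0])
T=[(461,281),(397,285),(286,275),(311,161)];S=[(157,264),(223,245),(331,226),(346,280)]
for a,b in zip(T,S): print(tri(t,[a],s,[b]))
rows=[np.hstack([crop(d,*p,s=20,k=9) if i<3 else crop(d,*p,s=40,k=4)[:320,:320] if 0 else cv2.resize(crop(d,*p,s=40,k=4),(360,360)) for i,p in enumerate(P)]) for d,P in((t,T),(s,S))]
m=cv2.resize(np.vstack(rows),(800,400)); cv2.imwrite("pics/m0.png",m)
h=cv2.cvtColor(t["frame"],cv2.COLOR_RGB2HSV)
for n,lo,hi,z in(("orange",(5,180,120),(14,255,255),.018),("blue",(105,140,60),(125,255,255),.046),("green",(55,120,50),(85,255,255),.153)):
    M=cv2.inRange(h,lo,hi); k=cv2.connectedComponentsWithStats(M)
    i=1+np.argmax(k[2][1:,4]); c=np.argwhere(k[1]==i)[:,::-1].astype(np.float32)
    r=cv2.minAreaRect(c); print(n,k[2][i],r); print(onz(t,cv2.boxPoints(r),z))
g=cv2.cvtColor(t["frame"],cv2.COLOR_RGB2GRAY)
for n,(u,v) in dict(black=(187,175),blue=(313,167),white=(423,164)).items(): print(n,onz(t,[(u,v)],.058))
E
```

```text
cams [ 0.3654 -0.0062  1.1376] [ 1.0098 -0.1904  0.8229]
[ 0.4046 -0.3116  0.0273]
[ 0.4008 -0.1769  0.0202]
[0.4287 0.0545 0.011 ]
[ 0.6378 -0.0043  0.1423]
orange [  90  192   51   85 2636] ((114.50083923339844, 234.06790161132812), (83.72201538085938, 50.033226013183594), 89.29268646240234)
[[0.6166 0.4774 0.018 ]
 [0.6144 0.3666 0.018 ]
 [0.4343 0.3617 0.018 ]
 [0.4354 0.4703 0.018 ]]
blue [ 274  135   79   70 1375] ((312.5237121582031, 169.4738311767578), (66.7166519165039, 76.70417785644531), 87.1375961303711)
[[ 0.7159  0.0748  0.046 ]
 [ 0.7202 -0.0873  0.046 ]
 [ 0.5765 -0.0891  0.046 ]
 [ 0.5726  0.07    0.046 ]]
green [299 149  23  24 440] ((310.0, 160.5), (23.0, 22.0), 90.0)
[[ 0.6586  0.017   0.153 ]
 [ 0.6576 -0.0248  0.153 ]
 [ 0.6127 -0.0235  0.153 ]
 [ 0.6138  0.018   0.153 ]]
black [[0.6381 0.2528 0.058 ]]
blue [[ 0.6477 -0.0089  0.058 ]]
white [[ 0.6488 -0.2382  0.058 ]]
```

View pics/m0.png

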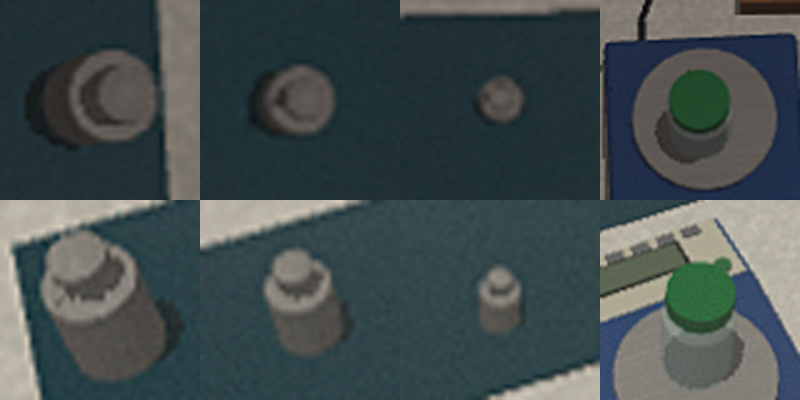

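```bash
python3 - <<'E'
from h import *
t,s=load("top0.pkl"),load("scene0.pkl"); np.set_printoptions(precision=4,suppress=True)
for n,a,b,z in(("large",(466.2,279.2),(152.2,253.2),.066),("med",(398.0,284.2),(221.2,237),.048),("small",(286.0,274),(330.2,220),.031),("jar",(310.2,160.6),(346,274),.153)):
    print(n,"tri",tri(t,[a],s,[b]),"plane",onz(t,[a],z),onz(s,[b],z))
print("LED in scene",proj(s,onz(t,[(286,211)],.046)))
for d,nm,P in((t,"top",dict(black=(187,175),blue=(313,145),white=(423,164))),(s,"scene",dict(black=(460,262),blue=(325,315),white=(220,355)))):
    g=cv2.GaussianBlur(d["frame"],(3,3),0)
    for n,p in P.items():
        m=np.zeros((482,642),np.uint8); cv2.floodFill(g.copy(),m,p,0,(10,)*3,(10,)*3,4|cv2.FLOODFILL_MASK_ONLY|cv2.FLOODFILL_FIXED_RANGE|(255<<8))
        m=cv2.morphologyEx(m[1:-1,1:-1],cv2.MORPH_OPEN,np.ones((3,3)))
        c=max(cv2.findContours(m,0,1)[0],key=cv2.contourArea); c=cv2.convexHull(c).reshape(-1,2).astype(float)
        w=onz(d,c,.058)[:,:2].astype(np.float32)
        if n=="black": r=cv2.minAreaRect(w); print(nm,n,r)
        else: print(nm,n,cv2.minEnclosingCircle(w),cv2.fitEllipse(w))
h=cv2.cvtColor(s["frame"],cv2.COLOR_RGB2HSV)
M=cv2.inRange(h,(5,180,120),(14,255,255)); c=np.argwhere(M)[:,::-1]; c=c[(c[:,0]>440)].astype(np.float32)
r=cv2.minAreaRect(onz(s,c,.018)[:,:2].astype(np.float32)); print("tray scene",r,cv2.boxPoints(r))
E
```

```text
large tri [ 0.4066 -0.3106  0.0677] plane [[ 0.4065 -0.3121  0.066 ]] [[ 0.4056 -0.31    0.066 ]]
med tri [ 0.4014 -0.1753  0.0482] plane [[ 0.4013 -0.1758  0.048 ]] [[ 0.4014 -0.175   0.048 ]]
small tri [0.4293 0.0527 0.0335] plane [[0.4294 0.0527 0.031 ]] [[0.4276 0.0536 0.031 ]]
jar tri [ 0.6348 -0.0032  0.156 ] plane [[ 0.6354 -0.0037  0.153 ]] [[ 0.6332 -0.0018  0.153 ]]
LED in scene [[353.0965 264.9067]]
top black ((0.6396278738975525, 0.2600666880607605), (0.12713268399238586, 0.12625788152217865), 89.5848159790039)
top blue ((0.6463844776153564, -0.007383559364825487), 0.058568812906742096) ((0.6461701393127441, -0.0075550503097474575), (0.11601396650075912, 0.1162848174571991), 45.4589729309082)
top white ((0.6497169137001038, -0.2380489856004715), 0.050935931503772736) ((0.6504639983177185, -0.23928792774677277), (0.09690174460411072, 0.1003987118601799), 115.12123107910156)
scene black ((0.6400035619735718, 0.25984087586402893), (0.12747609615325928, 0.1265271157026291), 89.63302612304688)
scene blue ((0.6466028094291687, -0.007620472926646471), 0.058502763509750366) ((0.6471302509307861, -0.007670443970710039), (0.11505962908267975, 0.11658582091331482), 170.3973388671875)
scene white ((0.6527246236801147, -0.2385808229446411), 0.05040209740400314) ((0.651461660861969, -0.2392832487821579), (0.09611092507839203, 0.09889314323663712), 16.755537033081055)
tray scene ((0.5257295370101929, 0.4126555025577545), (0.17961300909519196, 0.11855337023735046), 1.3065886497497559) [[0.4346 0.4699]
 [0.4373 0.3513]
 [0.6169 0.3554]
 [0.6142 0.474 ]]
```

```bash
cat > go.py <<'E'
import sys,numpy as np
from cell import arm
from scipy.spatial.transform import Rotation as R
# usage: go.py x y z [yaw of closing line vs world y, deg]: remaining turn (units), then shift (units) in the turned tool axes
a=list(map(float,sys.argv[1:])); o=arm.observe(); yaw=a[3] if len(a)>3 else 0
W=R.from_euler('z',yaw,degrees=True)*R.from_matrix(np.array([[-1,0,0],[0,1,0],[0,0,-1.]])); C=R.from_rotvec(o["ee_rot"])
np.set_printoptions(precision=4,suppress=True)
print("t",round(o["clock"],2),"pos",o["position"],"turn",(C.inv()*W).as_rotvec(degrees=True)/120,"shift",W.inv().apply(np.array(a[:3])-o["position"])/.4,"w",round(o["width"],3),"gf",o["gripper_force"],"f",o["force"])
E
python3 go.py .6345 -.003 .24; python3 -m creep '[[0,0,0,0,0,0.05]]'; python3 go.py .6345 -.003 .24
```

```text
t 0.1 pos [0.1809 0.5978 0.226 ] turn [-0.0006 -0.0001 -0.1403] shift [-1.1339 -1.502  -0.0349] w 1.0 gf 0.0 f [-0.2556 -0.3889  0.0307]
clock: 0.18
position: [0.1811, 0.5978, 0.2262]
ee_rot: [-0.62, -3.08, 0.002]
force: [-0.8, -0.4, 0.3]
width: 0.999
gripper_force: 0.0
t 0.18 pos [0.1811 0.5978 0.2262] turn [-0.0006 -0.     -0.1896] shift [-1.1336 -1.502  -0.0346] w 0.999 gf 0.0 f [-0.8039 -0.3633  0.3305]
```

```bash
python3 -m creep '[[0,0,-0.005,0,0,-0.0475],[0,0,-0.01,0,0,-0.0475],[0,0,-0.01,0,0,-0.0475],[0,0,-0.01,0,0,-0.0475]]' >/dev/null; python3 -m creep '[[-0.02,-0.03,0,0,0,0],[-0.04,-0.05,0,0,0,0],[-0.06,-0.08,0,0,0,0],[-0.06,-0.08,0,0,0,0],[-0.06,-0.08,0,0,0,0],[-0.06,-0.08,0,0,0,0],[-0.06,-0.08,0,0,0,0],[-0.06,-0.08,0,0,0,0],[-0.06,-0.08,0,0,0,0],[-0.06,-0.08,0,0,0,0],[-0.06,-0.08,0,0,0,0],[-0.06,-0.08,0,0,0,0],[-0.06,-0.08,0,0,0,0],[-0.06,-0.08,0,0,0,0],[-0.06,-0.08,0,0,0,0],[-0.06,-0.08,0,0,0,0],[-0.06,-0.08,0,0,0,0],[-0.06,-0.08,0,0,0,0],[-0.06,-0.08,0,0,0,0],[-0.04,-0.05,0,0,0,0]]'; python3 go.py .6345 -.003 .24
```

```text
clock: 2.18
position: [0.6293, -0.0039, 0.2404]
ee_rot: [0.014, 3.141, -0.003]
force: [0.5, -0.6, -0.3]
width: 0.998
gripper_force: 0.0
t 2.18 pos [ 0.6293 -0.0039  0.2404] turn [-0.001   0.     -0.0042] shift [-0.0129  0.0024  0.0009] w 0.998 gf 0.0 f [ 0.4871 -0.6347 -0.3217]
```

```bash
python3 -m creep '[[-0.013,0.002,0.02,-0.001,0,-0.004],[0,0,0.05,0,0,0],[0,0,0.06,0,0,0],[0,0,0.06,0,0,0],[0,0,0.06,0,0,0],[0,0,0.06,0,0,0],[0,0,0.03,0,0,0],[0,0,0.02,0,0,0],[0,0,0,0,0,0],[0,0,0,0,0,0]]' >/dev/null; python3 go.py .6345 -.003 .096; python3 -m creep '[[0,0,0,0,0,0],[0,0,0,0,0,0],[0,0,0,0,0,0],[0,0,0,0,0,0],[0,0,0,0,0,0],[0,0,0,0,0,0],[0,0,0,0,0,0],[0,0,0,0,0,0],[0,0,0,0,0,0],[0,0,0,0,0,0],[0,0,0,0,0,0],[0,0,0,0,0,0]]' 1 15
```

```text
t 3.02 pos [0.634  0.0029 0.0973] turn [0.001  0.0002 0.0032] shift [-0.0013 -0.0146  0.0033] w 0.998 gf 0.0 f [-0.1624  0.1484  0.5973]
clock: 4.02
position: [0.6341, 0.0024, 0.097]
ee_rot: [-0.011, 3.141, 0.003]
force: [0.3, -3.9, 4.7]
width: 0.559
gripper_force: 15.0
```

```bash
python3 -m creep '[[0,0,-0.01,0,0,0],[0,0,-0.02,0,0,0],[0,0,-0.03,0,0,0],[0,0,-0.05,0,0,0],[0,0,-0.05,0,0,0],[0,0,-0.05,0,0,0],[0,0,-0.03,0,0,0],[0,0,-0.02,0,0,0],[0,0,0,0,0,0],[0,0,0,0,0,0]]' 1 20; python3 go.py .480 .417 .2
```

```text
clock: 4.85
position: [0.6336, 0.003, 0.2005]
ee_rot: [0.013, -3.141, -0.004]
force: [0.1, 1.0, -2.5]
width: 0.561
gripper_force: 20.0
t 4.85 pos [0.6336 0.003  0.2005] turn [ 0.0011 -0.0001  0.0038] shift [0.3841 1.035  0.0013] w 0.561 gf 19.99936128820991 f [ 0.0678  1.0356 -2.508 ]
```

```bash
python3 -m creep '[[0.006,0.017,0,0.001,0,0.004],[0.018,0.048,0,0,0,0],[0.024,0.065,0,0,0,0],[0.024,0.065,0,0,0,0],[0.024,0.065,0,0,0,0],[0.024,0.065,0,0,0,0],[0.024,0.065,0,0,0,0],[0.024,0.065,0,0,0,0],[0.024,0.065,0,0,0,0],[0.024,0.065,0,0,0,0],[0.024,0.065,0,0,0,0],[0.024,0.065,0,0,0,0],[0.024,0.065,0,0,0,0],[0.024,0.065,0,0,0,0],[0.024,0.065,0,0,0,0],[0.018,0.048,0,0,0,0],[0.006,0.017,0,0,0,0],[0,0,0,0,0,0],[0,0,0,0,0,0],[0,0,0,0,0,0]]'; python3 go.py .480 .417 .06
```

```text
clock: 6.52
position: [0.4907, 0.3909, 0.2003]
ee_rot: [-0.004, -3.142, 0.002]
force: [0.5, 0.2, -2.4]
width: 0.559
gripper_force: 20.0
t 6.52 pos [0.4907 0.3909 0.2003] turn [-0.0008 -0.     -0.0013] shift [0.0269 0.0652 0.3508] w 0.559 gf 19.999191410715866 f [ 0.4606  0.2025 -2.4195]
```

```bash
python3 -m creep '[[0.012,0.03,0,0,0,0],[0.015,0.035,0.02,0,0,0],[0,0,0.05,0,0,0],[0,0,0.05,0,0,0],[0,0,0.05,0,0,0],[0,0,0.05,0,0,0],[0,0,0.05,0,0,0],[0,0,0.04,0,0,0],[0,0,0.02,0,0,0],[0,0,0.015,0,0,0],[0,0,0.01,0,0,0],[0,0,0,0,0,0],[0,0,0,0,0,0]]'; python3 go.py .480 .417 .043
```

```text
clock: 7.6
position: [0.4795, 0.4193, 0.0594]
ee_rot: [0.001, 3.141, 0.001]
force: [-0.0, 0.3, -2.6]
width: 0.56
gripper_force: 20.0
t 7.6 pos [0.4795 0.4193 0.0594] turn [ 0.0004  0.0003 -0.0003] shift [-0.0012 -0.0059  0.0409] w 0.56 gf 19.999304262018995 f [-0.0207  0.3287 -2.5605]
```

```bash
python3 -m creep '[[-0.001,-0.006,0.015,0,0,0],[0,0,0.01,0,0,0],[0,0,0.007,0,0,0],[0,0,0.003,0,0,0],[0,0,0,0,0,0],[0,0,0,0,0,0]]';  for i in 1 2 3; do python3 -m creep '[[0,0,0.003,0,0,0],[0,0,0,0,0,0],[0,0,0,0,0,0]]' | egrep 'pos|force:'; done
```

```text
clock: 8.1
position: [0.4797, 0.4165, 0.0448]
ee_rot: [0.001, 3.142, 0.0]
force: [-0.5, 0.2, -2.9]
width: 0.557
gripper_force: 20.0
position: [0.4797, 0.4165, 0.0436]
force: [0.4, -0.3, -1.9]
gripper_force: 20.0
position: [0.4798, 0.4166, 0.043]
force: [-1.9, -0.9, 4.9]
gripper_force: 20.0
position: [0.4799, 0.4167, 0.0429]
force: [-5.8, -4.5, 16.7]
gripper_force: 20.0
```

```bash
python3 -m creep '[[0,0,-0.003,0,0,0],[0,0,0,0,0,0]]' >/dev/null; python3 -m creep '[[0,0,0,0,0,0],[0,0,0,0,0,0],[0,0,0,0,0,0],[0,0,0,0,0,0],[0,0,0,0,0,0],[0,0,0,0,0,0],[0,0,-0.01,0,0,0],[0,0,-0.03,0,0,0],[0,0,-0.06,0,0,0],[0,0,-0.08,0,0,0],[0,0,-0.08,0,0,0],[0,0,-0.08,0,0,0],[0,0,-0.03,0,0,0],[0,0,0,0,0,0]]' -0.6; python3 go.py .4062 -.311 .19 ; python3 - <<'E'
from h import *
s,t=grab("1"); m=np.hstack([crop(t,115,235,50,4),crop(s,510,210,50,4)]); cv2.imwrite("pics/tray.png",m)
E
```

```text
clock: 10.18
position: [0.4814, 0.4179, 0.1954]
ee_rot: [0.001, 3.136, 0.009]
force: [0.9, 0.1, -0.1]
width: 0.798
gripper_force: 0.0
t 10.18 pos [0.4814 0.4179 0.1954] turn [ 0.0026  0.0025 -0.0004] shift [ 0.188  -1.8223  0.0136] w 0.798 gf 0.0 f [ 0.901   0.1383 -0.0988]
```

View pics/tray.png

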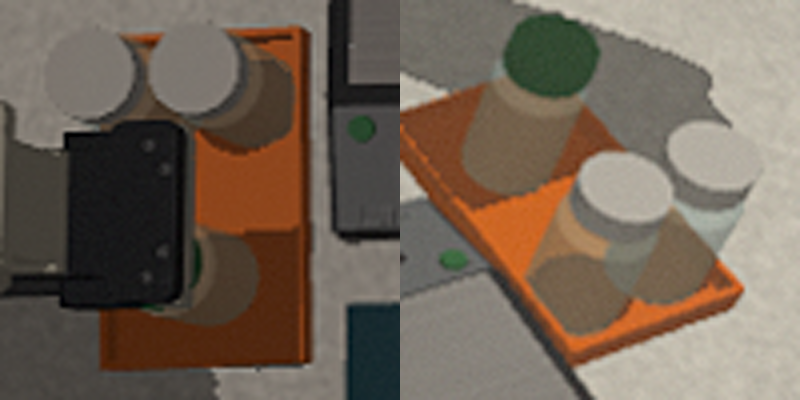

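The jar stands upright in the empty end of the tray (scene base near pixel (487,201)). I'm going on to the large weight.

```bash
python3 -m creep '[[0.002,-0.02,0,0.0026,0.0025,0],[0.005,-0.05,0,0,0,0],[0.009,-0.09,0,0,0,0],[0.009,-0.09,0,0,0,0],[0.009,-0.09,0,0,0,0],[0.009,-0.09,0,0,0,0],[0.009,-0.09,0,0,0,0],[0.009,-0.09,0,0,0,0],[0.009,-0.09,0,0,0,0],[0.009,-0.09,0,0,0,0],[0.009,-0.09,0,0,0,0],[0.009,-0.09,0,0,0,0],[0.009,-0.09,0,0,0,0],[0.009,-0.09,0,0,0,0],[0.009,-0.09,0,0,0,0],[0.009,-0.09,0,0,0,0],[0.009,-0.09,0,0,0,0],[0.009,-0.09,0,0,0,0]]' -0.26 >/dev/null; python3 -m creep '[[0.009,-0.09,0,0,0,0],[0.009,-0.09,0,0,0,0],[0.009,-0.08,0,0,0,0],[0.009,-0.05,0,0,0,0],[0,0,0,0,0,0],[0,0,0,0,0,0],[0,0,0,0,0,0]]'; python3 go.py .4062 -.311 .012
```

```text
clock: 12.37
position: [0.4036, -0.3105, 0.1936]
ee_rot: [-0.001, -3.134, 0.006]
force: [0.5, 0.4, 0.6]
width: 0.633
gripper_force: 0.0
t 12.37 pos [ 0.4036 -0.3105  0.1936] turn [-0.0019 -0.0035 -0.0003] shift [-0.0066 -0.0013  0.454 ] w 0.633 gf 0.0 f [0.491  0.4001 0.5513]
```

```bash
python3 -m creep '[[-0.007,-0.001,0.02,-0.002,-0.003,0],[0,0,0.05,0,0,0],[0,0,0.06,0,0,0],[0,0,0.06,0,0,0],[0,0,0.06,0,0,0],[0,0,0.06,0,0,0],[0,0,0.05,0,0,0],[0,0,0.03,0,0,0],[0,0,0.02,0,0,0],[0,0,0.015,0,0,0],[0,0,0,0,0,0],[0,0,0,0,0,0],[0,0,0,0,0,0]]'; python3 go.py .4062 -.311 .012
```

```text
clock: 13.45
position: [0.4078, -0.3123, 0.0253]
ee_rot: [0.001, 3.139, -0.003]
force: [0.3, 0.1, -0.4]
width: 0.63
gripper_force: 0.0
t 13.45 pos [ 0.4078 -0.3123  0.0253] turn [-0.0008  0.0011 -0.0002] shift [0.0041 0.0031 0.0333] w 0.63 gf 0.0 f [ 0.2892  0.075  -0.4298]
```

```bash
python3 -m creep '[[0.004,0.003,0.01,0,0.001,0],[0,0,0.01,0,0,0],[0,0,0.01,0,0,0],[0,0,0.003,0,0,0],[0,0,0,0,0,0],[0,0,0,0,0,0]]'|grep pos; python3 -m creep '[[0,0,0,0,0,0],[0,0,0,0,0,0],[0,0,0,0,0,0],[0,0,0,0,0,0],[0,0,0,0,0,0],[0,0,0,0,0,0],[0,0,0,0,0,0],[0,0,0,0,0,0]]' 1 40;  python3 -m creep '[[0,0,-0.01,0,0,0],[0,0,-0.02,0,0,0],[0,0,-0.03,0,0,0],[0,0,-0.06,0,0,0],[0,0,-0.08,0,0,0],[0,0,-0.08,0,0,0],[0,0,-0.05,0,0,0],[0,0,-0.02,0,0,0],[0,0,0,0,0,0],[0,0,0,0,0,0]]'; python3 go.py .640 .260 .15
```

```text
position: [0.4057, -0.311, 0.0113]
clock: 14.62
position: [0.4058, -0.3109, 0.0115]
ee_rot: [-0.001, -3.141, 0.002]
force: [0.2, 1.8, 2.8]
width: 0.403
gripper_force: 40.0
clock: 15.45
position: [0.4055, -0.3102, 0.1508]
ee_rot: [-0.0, -3.14, 0.001]
force: [-0.8, 0.1, -4.9]
width: 0.405
gripper_force: 40.0
t 15.45 pos [ 0.4055 -0.3102  0.1508] turn [-0.0003 -0.0007 -0.0001] shift [-0.5863  1.4255  0.002 ] w 0.405 gf 39.99793045120896 f [-0.7986  0.0853 -4.8941]
```

```bash
python3 -m creep '[[-0.008,0.018,0,0,-0.0007,0],[-0.02,0.049,0,0,0,0],[-0.0295,0.072,0,0,0,0],[-0.0295,0.072,0,0,0,0],[-0.0295,0.072,0,0,0,0],[-0.0295,0.072,0,0,0,0],[-0.0295,0.072,0,0,0,0],[-0.0295,0.072,0,0,0,0],[-0.0295,0.072,0,0,0,0],[-0.0295,0.072,0,0,0,0],[-0.0295,0.072,0,0,0,0],[-0.0295,0.072,0,0,0,0]]'>/dev/null; python3 -m creep '[[-0.0295,0.072,0,0,0,0],[-0.0295,0.072,0,0,0,0],[-0.0295,0.072,0,0,0,0],[-0.0295,0.072,0,0,0,0],[-0.0295,0.072,0,0,0,0],[-0.0295,0.072,0,0,0,0],[-0.0295,0.072,0,0,0,0],[-0.0295,0.072,0,0,0,0],[-0.02,0.049,0,0,0,0],[-0.008,0.018,0,0,0,0],[0,0,0,0,0,0],[0,0,0,0,0,0],[0,0,0,0,0,0]]'; python3 go.py .640 .260 .08
```

```text
clock: 17.53
position: [0.6404, 0.2591, 0.1497]
ee_rot: [-0.004, -3.14, 0.005]
force: [-0.1, -0.2, -5.1]
width: 0.409
gripper_force: 40.0
t 17.53 pos [0.6404 0.2591 0.1497] turn [-0.0015 -0.0007 -0.0012] shift [0.0009 0.0024 0.1743] w 0.409 gf 39.99781420207 f [-0.1294 -0.1581 -5.0638]
```

```bash
python3 -m creep '[[0.001,0.002,0.02,-0.001,0,-0.001],[0,0,0.04,0,0,0],[0,0,0.05,0,0,0],[0,0,0.04,0,0,0],[0,0,0.02,0,0,0],[0,0,0.01,0,0,0],[0,0,0.005,0,0,0],[0,0,0,0,0,0],[0,0,0,0,0,0]]'|egrep "pos|rot|force:";  for i in 1 2 3; do python3 -m creep '[[0,0,0.004,0,0,0],[0,0,0,0,0,0],[0,0,0,0,0,0]]' | egrep 'pos|force:'; done;python3 go.py .640 .260 .08
```

```text
position: [0.6413, 0.262, 0.0778]
ee_rot: [-0.002, 3.14, 0.002]
force: [-0.6, -0.1, -3.7]
gripper_force: 40.0
position: [0.6408, 0.2621, 0.0756]
force: [0.6, 0.4, -4.4]
gripper_force: 40.0
position: [0.6406, 0.2619, 0.0735]
force: [-0.6, 0.2, -4.7]
gripper_force: 40.0
position: [0.6406, 0.2619, 0.0719]
force: [0.1, -0.7, -3.7]
gripper_force: 40.0
t 19.03 pos [0.6406 0.2619 0.0719] turn [0.0004 0.0001 0.0007] shift [ 0.0014 -0.0047 -0.0204] w 0.403 gf 39.99801750316692 f [ 0.1219 -0.6875 -3.6653]
```

```bash
python3 -m creep '[[0.001,-0.004,0.002,0,0,0],[0,0,0,0,0,0]]'|egrep "pos|force:";  for i in 1 2 3; do python3 -m creep '[[0,0,0.002,0,0,0],[0,0,0,0,0,0],[0,0,0,0,0,0]]' | egrep 'pos|force:'; done
```

```text
position: [0.6402, 0.2599, 0.0711]
force: [-1.1, -0.7, -4.6]
gripper_force: 40.0
position: [0.6402, 0.2604, 0.0704]
force: [0.2, -0.6, -4.9]
gripper_force: 40.0
position: [0.6404, 0.2604, 0.0697]
force: [-0.9, -0.8, -4.5]
gripper_force: 40.0
position: [0.6404, 0.2605, 0.0696]
force: [-3.0, -1.2, 5.6]
gripper_force: 40.0
```

```bash
python3 -m creep '[[0,0,0,0,0,0],[0,0,0,0,0,0],[0,0,0,0,0,0],[0,0,0,0,0,0],[0,0,0,0,0,0],[0,0,-0.01,0,0,0],[0,0,-0.03,0,0,0],[0,0,-0.06,0,0,0],[0,0,-0.08,0,0,0],[0,0,-0.08,0,0,0],[0,0,-0.03,0,0,0],[0,0,0,0,0,0]]' -0.26; python3 go.py .4014 -.1754 .17
```

```text
clock: 20.95
position: [0.6425, 0.2608, 0.1901]
ee_rot: [-0.002, 3.134, 0.006]
force: [0.1, 0.0, 1.0]
width: 0.628
gripper_force: 0.0
t 20.95 pos [0.6425 0.2608 0.1901] turn [0.002  0.0035 0.0006] shift [ 0.6028 -1.0904  0.0503] w 0.628 gf 0.0 f [0.1196 0.0003 0.973 ]
```

```bash
python3 -m creep '[[0.012,-0.022,0,0,0,0],[0.03,-0.053,0,0,0,0],[0.0432,-0.0783,0.004,0,0,0],[0.0432,-0.0783,0.004,0,0,0],[0.0432,-0.0783,0.004,0,0,0],[0.0432,-0.0783,0.004,0,0,0],[0.0432,-0.0783,0.004,0,0,0],[0.0432,-0.0783,0.004,0,0,0],[0.0432,-0.0783,0.004,0,0,0],[0.0432,-0.0783,0.004,0,0,0],[0.0432,-0.0783,0.004,0,0,0],[0.0432,-0.0783,0.004,0,0,0],[0.0432,-0.0783,0.004,0,0,0],[0.0432,-0.0783,0.004,0,0,0],[0.03,-0.053,0,0,0,0],[0.012,-0.022,0,0,0,0],[0,0,0,0,0,0],[0,0,0,0,0,0],[0,0,0,0,0,0]]' -0.15; python3 go.py .4014 -.1754 .006
```

```text
clock: 22.53
position: [0.4003, -0.1745, 0.1648]
ee_rot: [0.005, -3.141, -0.002]
force: [0.2, 0.2, -0.4]
width: 0.577
gripper_force: 0.0
t 22.53 pos [ 0.4003 -0.1745  0.1648] turn [ 0.0007 -0.0001  0.0016] shift [-0.0028 -0.0022  0.3969] w 0.577 gf 0.0 f [ 0.2171  0.1939 -0.4167]
```

```bash
python3 -m creep '[[-0.003,-0.002,0.02,0,0,0.001],[0,0,0.05,0,0,0],[0,0,0.06,0,0,0],[0,0,0.06,0,0,0],[0,0,0.06,0,0,0],[0,0,0.05,0,0,0],[0,0,0.04,0,0,0],[0,0,0.02,0,0,0],[0,0,0.01,0,0,0],[0,0,0.005,0,0,0],[0,0,0,0,0,0],[0,0,0,0,0,0],[0,0,0,0,0,0],[0,0,0,0,0,0]]'; python3 go.py .4014 -.1754 .006
```

```text
clock: 23.7
position: [0.4016, -0.1767, 0.0157]
ee_rot: [0.001, 3.14, 0.001]
force: [-0.7, -0.5, 0.0]
width: 0.578
gripper_force: 0.0
t 23.7 pos [ 0.4016 -0.1767  0.0157] turn [ 0.0003  0.0008 -0.0003] shift [0.0006 0.0032 0.0244] w 0.578 gf 0.0 f [-0.6632 -0.5475  0.0387]
```

```bash
python3 -m creep '[[0.0005,0.003,0.008,0,0,0],[0,0,0.008,0,0,0],[0,0,0.005,0,0,0],[0,0,0.003,0,0,0],[0,0,0,0,0,0],[0,0,0,0,0,0]]'|egrep "pos|force:"; python3 -m creep '[[0,0,0,0,0,0],[0,0,0,0,0,0],[0,0,0,0,0,0],[0,0,0,0,0,0],[0,0,0,0,0,0],[0,0,0,0,0,0],[0,0,0,0,0,0],[0,0,0,0,0,0]]' 1 25;  python3 -m creep '[[0,0,-0.01,0,0,0],[0,0,-0.02,0,0,0],[0,0,-0.03,0,0,0],[0,0,-0.06,0,0,0],[0,0,-0.08,0,0,0],[0,0,-0.08,0,0,0],[0,0,-0.05,0,0,0],[0,0,-0.02,0,0,0],[0,0,0,0,0,0],[0,0,0,0,0,0]]'; python3 go.py .6465 -.0075 .15
```

```text
position: [0.4008, -0.1754, 0.0054]
force: [0.3, 0.1, -0.1]
gripper_force: 0.0
clock: 24.87
position: [0.401, -0.1753, 0.0056]
ee_rot: [0.001, 3.141, 0.002]
force: [0.5, 1.1, 1.9]
width: 0.296
gripper_force: 25.0
clock: 25.7
position: [0.4007, -0.1751, 0.1452]
ee_rot: [0.0, 3.141, 0.002]
force: [-0.0, -0.1, -2.4]
width: 0.293
gripper_force: 25.0
t 25.7 pos [ 0.4007 -0.1751  0.1452] turn [ 0.0006  0.0003 -0.0001] shift [-0.6145  0.419  -0.012 ] w 0.293 gf 24.99954123308271 f [-0.0231 -0.0819 -2.3733]
```

```bash
python3 -m creep '[[-0.012,0.008,0,0,0,0],[-0.03,0.0215,0,0,0,0],[-0.053,0.036,0,0,0,0],[-0.053,0.036,0,0,0,0],[-0.053,0.036,0,0,0,0],[-0.053,0.036,0,0,0,0],[-0.053,0.036,0,0,0,0],[-0.053,0.036,0,0,0,0],[-0.053,0.036,0,0,0,0],[-0.053,0.036,0,0,0,0],[-0.053,0.036,0,0,0,0],[-0.053,0.036,0,0,0,0],[-0.03,0.0215,0,0,0,0],[-0.012,0.008,0,0,0,0],[0,0,0,0,0,0],[0,0,0,0,0,0],[0,0,0,0,0,0]]'; python3 go.py .6465 -.0075 .0636
```

```text
clock: 27.12
position: [0.6456, -0.0091, 0.1452]
ee_rot: [-0.003, -3.141, -0.0]
force: [0.2, -0.1, -2.1]
width: 0.294
gripper_force: 25.0
t 27.12 pos [ 0.6456 -0.0091  0.1452] turn [ 0.0001 -0.0005 -0.001 ] shift [-0.0023  0.0041  0.2041] w 0.294 gf 24.99939959245239 f [ 0.1931 -0.0987 -2.0763]
```

```bash
python3 -m creep '[[-0.002,0.004,0.02,0,0,-0.001],[0,0,0.04,0,0,0],[0,0,0.05,0,0,0],[0,0,0.04,0,0,0],[0,0,0.02,0,0,0],[0,0,0.01,0,0,0],[0,0,0.007,0,0,0],[0,0,0.005,0,0,0],[0,0,0,0,0,0],[0,0,0,0,0,0],[0,0,0,0,0,0]]'|egrep "pos|rot|force:"; python3 go.py .6465 -.0075 .0636
```

```text
position: [0.6479, -0.0065, 0.0697]
ee_rot: [-0.002, 3.14, 0.001]
force: [0.0, 0.2, -1.6]
gripper_force: 25.0
t 28.03 pos [ 0.6479 -0.0065  0.0697] turn [0.0004 0.0007 0.0007] shift [ 0.0034 -0.0026  0.0151] w 0.298 gf 24.999445866669703 f [ 0.0306  0.1607 -1.6496]
```

```bash
python3 -m creep '[[0.003,-0.002,0.005,0,0.0007,0],[0,0,0.004,0,0,0],[0,0,0,0,0,0],[0,0,0,0,0,0]]'|egrep "pos|rot|force:"; for i in 1 2 3; do python3 -m creep '[[0,0,0.003,0,0,0],[0,0,0,0,0,0],[0,0,0,0,0,0]]' | egrep 'pos|force:'; done
```

```text
position: [0.6461, -0.0072, 0.0653]
ee_rot: [0.002, -3.14, -0.001]
force: [0.0, 0.4, -2.1]
gripper_force: 25.0
position: [0.6462, -0.0072, 0.0641]
force: [0.4, -0.4, -1.2]
gripper_force: 25.0
position: [0.6464, -0.0072, 0.0637]
force: [-2.7, 1.0, 4.9]
gripper_force: 25.0
position: [0.6464, -0.0072, 0.0636]
force: [-6.7, 0.6, 16.5]
gripper_force: 25.0
```

```bash
python3 -m creep '[[0,0,-0.003,0,0,0],[0,0,0,0,0,0]]' >/dev/null; python3 -m creep '[[0,0,0,0,0,0],[0,0,0,0,0,0],[0,0,0,0,0,0],[0,0,0,0,0,0],[0,0,0,0,0,0],[0,0,-0.01,0,0,0],[0,0,-0.03,0,0,0],[0,0,-0.06,0,0,0],[0,0,-0.08,0,0,0],[0,0,-0.06,0,0,0],[0,0,-0.02,0,0,0],[0,0,0,0,0,0]]' -0.1; python3 go.py .429 .053 .15 45;python3 go.py .429 .053 .15 -45; python3 - <<'E'
from cell import arm
print(arm.observe()["joints"])
from h import *
t=load("top0.pkl"); print(onz(t,[(340,269)],.066),onz(t,[(231,272)],.03))
E
```

```text
clock: 30.28
position: [0.648, -0.0076, 0.1705]
ee_rot: [-0.002, 3.137, 0.002]
force: [-0.7, 0.8, -0.2]
width: 0.552
gripper_force: 0.0
t 30.28 pos [ 0.648  -0.0076  0.1705] turn [-0.0002  0.0022 -0.3744] shift [0.2801 0.4943 0.0511] w 0.552 gf 0.0 f [-0.6912  0.8044 -0.1543]
t 30.28 pos [ 0.648  -0.0076  0.1705] turn [0.0014 0.0017 0.3756] shift [ 0.4943 -0.2801  0.0511] w 0.552 gf 0.0 f [-0.6912  0.8044 -0.1543]
[-0.38473075  0.54514596  0.48362422  1.6141881  -0.2836814   1.04812693
  1.75291258]
[[ 0.43450517 -0.05758007  0.066     ]] [[0.43656223 0.16673408 0.03      ]]
```

```bash
python3 -m creep '[[0,0,0,0,0,0.05],[0,0,0,0,0,0]]' >/dev/null;  python3 - <<'E'
from cell import arm
print(arm.observe()["joints"])
E
```

```text
[-0.40208545  0.55386307  0.51033356  1.62009189 -0.30200932  1.04925733
  1.65982924]
```

```bash
python3 -m creep '[[0,0,0,0,0,0.054],[0,0,0,0,0,0.054],[0,0,0,0,0,0.054],[0,0,0,0,0,0.054],[0,0,0,0,0,0.054],[0,0,0,0,0,0.054],[0.012,-0.007,0,0,0,0],[0.027,-0.015,0,0,0,0],[0.052,-0.0295,0.005,0,0,0],[0.052,-0.0295,0.005,0,0,0],[0.052,-0.0295,0.005,0,0,0],[0.052,-0.0295,0.005,0,0,0],[0.052,-0.0295,0.005,0,0,0],[0.052,-0.0295,0.005,0,0,0],[0.052,-0.0295,0.005,0,0,0],[0.052,-0.0295,0.005,0,0,0],[0.027,-0.015,0,0,0,0],[0.012,-0.007,0,0,0,0],[0,0,0,0,0,0],[0,0,0,0,0,0]]' 0.1; python3 -m creep '[[0,0,0,0,0,0]]' >/dev/null; python3 go.py .429 .053 .003 -45
```

```text
clock: 32.12
position: [0.4277, 0.0526, 0.1514]
ee_rot: [-1.192, -2.906, -0.001]
force: [-0.0, 0.5, 0.8]
width: 0.451
gripper_force: 0.0
t 32.2 pos [0.4283 0.0523 0.1514] turn [ 0.0002 -0.0001  0.0023] shift [-0.      0.0026  0.3711] w 0.449 gf 0.0 f [ 0.5576 -0.9527  0.5523]
```

```bash
python3 -m creep '[[0,0.002,0.02,0,0,0.002],[0,0,0.05,0,0,0],[0,0,0.06,0,0,0],[0,0,0.06,0,0,0],[0,0,0.06,0,0,0],[0,0,0.05,0,0,0],[0,0,0.03,0,0,0],[0,0,0.01,0,0,0],[0,0,0.005,0,0,0],[0,0,0,0,0,0],[0,0,0,0,0,0],[0,0,0,0,0,0],[0,0,0,0,0,0]]'; python3 go.py .429 .053 .003 -45
```

```text
clock: 33.28
position: [0.4282, 0.0534, 0.0139]
ee_rot: [-1.203, -2.902, -0.002]
force: [0.2, -0.1, -0.2]
width: 0.452
gripper_force: 0.0
t 33.28 pos [0.4282 0.0534 0.0139] turn [ 0.0006 -0.0003 -0.0002] shift [-0.0022  0.0008  0.0272] w 0.452 gf 0.0 f [ 0.2463 -0.1232 -0.1528]
```

```bash
python3 -m creep '[[-0.002,0,0.008,0,0,0],[0,0,0.008,0,0,0],[0,0,0.006,0,0,0],[0,0,0.005,0,0,0],[0,0,0,0,0,0],[0,0,0,0,0,0],[0,0,0,0,0,0]]'|egrep "pos|force:"; python3 -m creep '[[0,0,0,0,0,0],[0,0,0,0,0,0],[0,0,0,0,0,0],[0,0,0,0,0,0],[0,0,0,0,0,0],[0,0,0,0,0,0],[0,0,0,0,0,0],[0,0,0,0,0,0]]' 1 12;  python3 -m creep '[[0,0,-0.01,0,0,0],[0,0,-0.02,0,0,0],[0,0,-0.03,0,0,0],[0,0,-0.06,0,0,0],[0,0,-0.08,0,0,0],[0,0,-0.08,0,0,0],[0,0,-0.05,0,0,0],[0,0,-0.02,0,0,0],[0,0,0,0,0,0],[0,0,0,0,0,0],[0,0,0,0,0,0]]'; python3 go.py .651 -.239 .15 -45
```

```text
position: [0.4281, 0.0526, 0.0024]
force: [0.5, -0.1, -0.6]
gripper_force: 0.0
clock: 34.53
position: [0.4283, 0.0527, 0.0025]
ee_rot: [-1.203, -2.901, -0.001]
force: [-0.4, 0.6, 1.6]
width: 0.191
gripper_force: 12.0
clock: 35.45
position: [0.4274, 0.0525, 0.1415]
ee_rot: [-1.202, -2.9, 0.001]
force: [0.7, 0.2, -0.6]
width: 0.19
gripper_force: 12.0
t 35.45 pos [0.4274 0.0525 0.1415] turn [-0.0007 -0.001  -0.0002] shift [-0.9106 -0.1202 -0.0212] w 0.19 gf 11.999833532609046 f [ 0.6715  0.2278 -0.627 ]
```

```bash
python3 -m creep '[[-0.012,-0.0015,0,0,0,0],[-0.03,-0.004,0,0,0,0],[-0.069,-0.0091,0,0,0,0],[-0.069,-0.0091,0,0,0,0],[-0.069,-0.0091,0,0,0,0],[-0.069,-0.0091,0,0,0,0],[-0.069,-0.0091,0,0,0,0],[-0.069,-0.0091,0,0,0,0],[-0.069,-0.0091,0,0,0,0],[-0.069,-0.0091,0,0,0,0],[-0.069,-0.0091,0,0,0,0],[-0.069,-0.0091,0,0,0,0],[-0.069,-0.0091,0,0,0,0],[-0.069,-0.0091,0,0,0,0],[-0.03,-0.004,0,0,0,0],[-0.012,-0.0015,0,0,0,0],[0,0,0,0,0,0],[0,0,0,0,0,0],[0,0,0,0,0,0]]'; python3 go.py .651 -.239 .0605 -45
```

```text
clock: 37.03
position: [0.6515, -0.2383, 0.1413]
ee_rot: [-1.201, -2.9, -0.002]
force: [0.2, -0.7, -0.1]
width: 0.19
gripper_force: 12.0
t 37.03 pos [ 0.6515 -0.2383  0.1413] turn [-0.     -0.0015  0.0001] shift [-0.0003 -0.002   0.202 ] w 0.19 gf 11.999907396821072 f [ 0.1686 -0.676  -0.0696]
```

```bash
python3 -m creep '[[0,-0.001,0.02,0,-0.001,0],[0,0,0.04,0,0,0],[0,0,0.05,0,0,0],[0,0,0.04,0,0,0],[0,0,0.02,0,0,0],[0,0,0.01,0,0,0],[0,0,0.005,0,0,0],[0,0,0.003,0,0,0],[0,0,0,0,0,0],[0,0,0,0,0,0],[0,0,0,0,0,0],[0,0,0,0,0,0]]'|egrep "pos|rot|force:"; python3 go.py .651 -.239 .0605 -45; python3 - <<'E'
from h import *
s,t=grab("2"); m=np.hstack([crop(s,220,345,50,4),crop(t,423,164,50,4)]); cv2.imwrite("pics/w.png",m)
E
```

```text
position: [0.6521, -0.24, 0.0673]
ee_rot: [1.203, 2.901, -0.0]
force: [1.1, -0.7, -0.2]
gripper_force: 12.0
t 38.03 pos [ 0.6521 -0.24    0.0673] turn [ 0.0002  0.0007 -0.0003] shift [ 0.0038 -0.0001  0.017 ] w 0.187 gf 12.00000652766903 f [ 1.0935 -0.6719 -0.1704]
```

View pics/w.png

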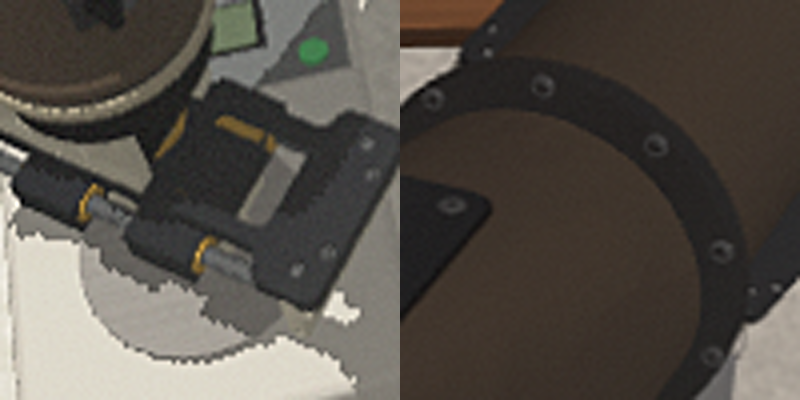

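The gripper hides the weight here, so I'll lower it by feel.

```bash
python3 -m creep '[[0.003,0,0.006,0,0,0],[0,0,0.004,0,0,0],[0,0,0.002,0,0,0],[0,0,0,0,0,0],[0,0,0,0,0,0]]'|egrep "pos|force:"; for i in 1 2 3; do python3 -m creep '[[0,0,0.002,0,0,0],[0,0,0,0,0,0],[0,0,0,0,0,0]]' | egrep 'pos|force:'; done
```

```text
position: [0.6509, -0.2391, 0.0618]
force: [0.4, 0.4, -1.0]
gripper_force: 12.0
position: [0.651, -0.2391, 0.0612]
force: [-0.1, 0.6, 0.1]
gripper_force: 12.0
position: [0.6511, -0.2392, 0.0607]
force: [-1.2, -0.1, 3.0]
gripper_force: 12.0
position: [0.6512, -0.2392, 0.0606]
force: [-2.1, 0.9, 9.5]
gripper_force: 12.0
```

```bash
python3 -m creep '[[0,0,-0.0025,0,0,0],[0,0,0,0,0,0]]' >/dev/null; python3 -m creep '[[0,0,0,0,0,0],[0,0,0,0,0,0],[0,0,0,0,0,0],[0,0,0,0,0,0],[0,0,0,0,0,0],[0,0,-0.01,0,0,0],[0,0,-0.03,0,0,0],[0,0,-0.06,0,0,0],[0,0,-0.08,0,0,0],[0,0,-0.08,0,0,0],[0,0,-0.08,0,0,0],[0,0,-0.08,0,0,0],[0,0,-0.02,0,0,0],[0,0,0,0,0,0]]' 0.1; python3 go.py .35 -.45 .25 -45
```

```text
clock: 40.63
position: [0.6521, -0.2402, 0.241]
ee_rot: [1.201, 2.895, -0.0]
force: [-0.4, -0.5, 0.6]
width: 0.449
gripper_force: 0.0
t 40.63 pos [ 0.6521 -0.2402  0.241 ] turn [ 0.0013  0.0031 -0.0004] shift [ 0.1633 -0.9049 -0.0224] w 0.449 gf 0.0 f [-0.4244 -0.5013  0.574 ]
```

```bash
python3 -m creep '[[0.003,-0.017,0,0,0,0],[0.008,-0.044,0,0,0,0],[0.013,-0.07,0,0,0,0],[0.013,-0.07,0,0,0,0],[0.013,-0.07,0,0,0,0],[0.013,-0.07,0,0,0,0],[0.013,-0.07,0,0,0,0],[0.013,-0.07,0,0,0,0],[0.013,-0.07,0,0,0,0],[0.013,-0.07,0,0,0,0],[0.013,-0.07,0,0,0,0],[0.013,-0.07,0,0,0,0],[0.013,-0.07,0,0,0,0],[0.008,-0.044,0,0,0,0],[0.003,-0.017,0,0,0,0],[0,0,0,0,0,0],[0,0,0,0,0,0],[0,0,0,0,0,0],[0,0,0,0,0,0]]'; python3 - <<'E'
from h import *
s,t=grab("3"); cv2.imwrite("pics/top3.png",t["frame"][:,:,::-1]); cv2.imwrite("pics/scene3.png",s["frame"][:,:,::-1])
m=np.vstack([np.hstack([cv2.resize(crop(t,*p,s=32,k=6),(200,200)) for p in((187,175),(313,167),(423,164),(116,240))]),np.hstack([cv2.resize(crop(s,*p,s=40,k=6),(200,200)) for p in((460,255),(345,305),(220,345),(495,200))])])
cv2.imwrite("pics/m3.png",m)
E
```

```text
clock: 42.22
position: [0.3533, -0.4432, 0.2361]
ee_rot: [1.199, 2.904, 0.0]
force: [-0.6, -0.9, 0.6]
width: 0.448
gripper_force: 0.0
```

View pics/top3.png

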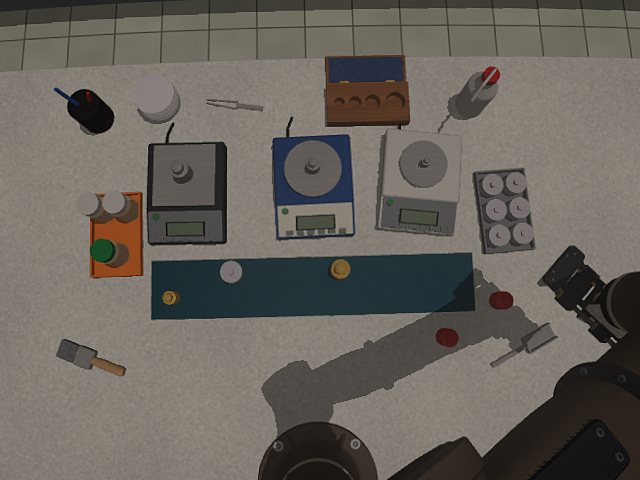

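View pics/m3.png

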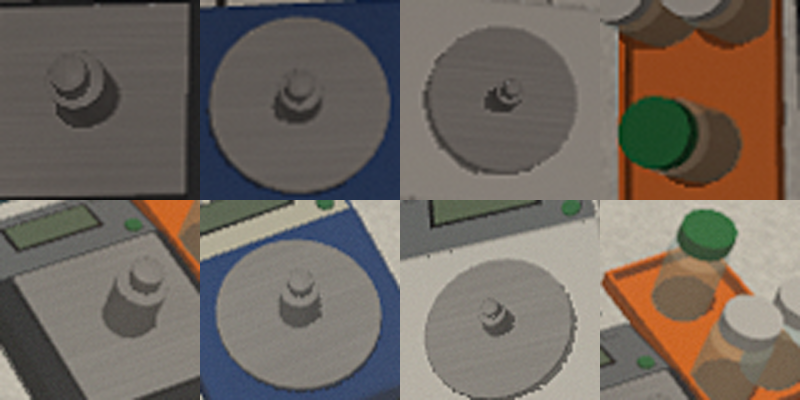

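All three weights stand upright in the pans and the jar stands in the tray. Knob pixels in the top view are about (177,166), (312,161) and (427,160). I'll check the offsets in numbers.

```bash
python3 - <<'E'
from h import *
t,s=load("top3.pkl"),load("scene3.pkl"); np.set_printoptions(precision=4,suppress=True)
for n,a,z in(("large",(177,165.6),.124),("med",(312.3,161.5),.106),("small",(426.8,159.8),.089)): print(n,onz(t,[a],z))
for n,b,z in(("large",(420+145/2.5,215+75/2.5),.124),("med",(305+99/2.5,265+83/2.5),.106),("small",(180+88/2.5,305+105/2.5),.089)): print(n,onz(s,[b],z))
for d,ok in((t,lambda c:c[:,1]>235),(s,lambda c:c[:,0]>470)):
    M=cv2.inRange(cv2.cvtColor(d["frame"],cv2.COLOR_RGB2HSV),(55,120,50),(85,255,255)); c=np.argwhere(M)[:,::-1]; c=c[ok(c)]
    print("jar",len(c),onz(d,[c.mean(0)],.095))
h=cv2.cvtColor(t["frame"],cv2.COLOR_RGB2HSV)
M=cv2.inRange(h,(5,180,60),(16,255,255)); c=np.argwhere(M)[:,::-1]; c=c[(c[:,0]<150)]
for v in (255,265,272): r=c[c[:,1]==v][:,0]; print(v,onz(t,[(r.min()-.5,v),(r.max()+.5,v)],.018)[:,1], onz(t,[(116,c[:,1].max()+.5)],.018)[:,0])
E
```

```text
large [[0.6409 0.2569 0.124 ]]
med [[ 0.6463 -0.0077  0.106 ]]
small [[ 0.6493 -0.2398  0.089 ]]
large [[0.6459 0.2535 0.124 ]]
med [[ 0.651  -0.0098  0.106 ]]
small [[ 0.6503 -0.2394  0.089 ]]
jar 405 [[0.4822 0.4163 0.095 ]]
jar 115 [[0.4787 0.4192 0.095 ]]
255 [0.4724 0.359 ] [0.4315]
265 [0.4719 0.3588] [0.4315]
272 [0.4716 0.3586] [0.4315]
```

```bash
python3 -c "
from cell import arm
print(arm.sign_off())"
```

```text
the job is handed in; nothing more can be done
None
```

The job is done and handed in after about 42 s of the 128 s: the green-capped jar is in the middle of the tray's empty end, and the large, medium and small steel weights stand upright on the black, blue and white pans, about 2–4 mm from centre in the top camera (up to about 9 mm in rougher scene-camera readings), with the brass weights untouched.

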